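# Load a cartridge under a spring-closed reader hood

## Task

Load the cartridge into the reader: lift the amber hood by its lip with one fingertip and, while that finger keeps the hood up, push the cartridge under it with the other fingertip until it is fully home against the back stop; then draw both fingers out so that the hood springs shut behind it. Push gently, do not lift or tip the cartridge or let the hood come down hard on it, and leave everything else on the bench where it is.

Things in the scene. Friction and masses are not known exactly. Their poses are not given: they have to be found in the camera images.
- reader: white bench-top cartridge reader, 345 x 200 mm, fixed. Origin on the bench under the middle of the bay's mouth (below the outer face of the closed hood's front); x points level into the bay, away from the loading side, y left, z up. Grey shoulders, 53 mm high, stand 47 mm or more either side of the middle from x = 9 mm on; rear housing from x = 105 mm, 105 mm high
- deck_edge (a point): middle of the front edge of the reader's flat white loading deck (x = -75, z = 25 mm in the reader's frame; same axes). The deck is level at 25 mm above the bench as far as the back stop. Aluminium guides on it: 50 mm apart, 10 mm high from reader x = -12 mm inwards; before that lead-in guides 8 mm high, widening to 75 mm apart at x = -60 mm
- hood (a joint): angle of the amber shield hood, rad: 0 closed, 1.7 wide open; a spring shuts it when let go (about 1 N at the lip closed, 1.5 N wide open). 69 mm wide; roof underside 76 mm above the bench; front down to 36 mm, outer face at reader x = 0, with an open finger notch 36 mm wide in its middle, right up to the roof. Closed, the front bars the cartridge, which cannot push it open
- hood_hinge (a point): middle of the hood's hinge line, which runs along the reader's y, low behind the bay (reader x = 55, z = 45 mm). The hood swings up and back, away from the loading side; wide open it stands upright behind the bay, its top about 110 mm above the bench
- hood_lip (a point): front edge, mid-width, of the lip of the hood's roof: an orange bead 6 mm thick, 62 mm long, moving with the hood. Closed it is at reader x = -16, z = 76.5 mm, its underside at z = 73.5 mm; it overhangs the hood's front by 16 mm. A fingertip put under the middle of the lip and moved into the bay through the finger notch, or up, swings the hood up, the lip riding on the outside of the finger
- cartridge_center (a point): centre of the loose assay cartridge: black block with a clear top and dark blue wells, 30 mm long (x, the way it slides in), 46 mm wide, 26 mm high, about 60 g, sliding easily on the deck; this point is 13 mm above the deck. It starts on the deck between the lead-in guides, its leading face 8 to 18 mm short of the closed hood
- bay_home (a point): where the cartridge's centre lies when it is fully home against the black back stop (reader x = 22, z = 38 mm; same axes as the reader); the stop's face is at reader x = 37 mm and is 16 mm high above the deck
- tip_rack: bystander: blue pipette-tip box with orange tips, 122 x 84 x 56 mm; origin at the middle of its underside
- well_plate: bystander: black 24-well plate with a clear lid, 86 x 128 x 22 mm; origin at the middle of its underside
- spare_tray: bystander: clear tray with three foil-packed spares, 70 x 120 x 35 mm; origin at the middle of its underside
- pen: bystander: black pen lying down, 140 mm long, 11 mm thick; origin under its middle, x along it
- reagent_bottle: bystander: glass bottle with a blue cap, 70 mm across, 125 mm tall; origin at the middle of its underside
- tube_rack: bystander: green rack of capped tubes, 60 x 130 x 46 mm; origin at the middle of its underside
- dish_stack: bystander: stack of three clear Petri dishes, 92 mm across, 45 mm tall; origin at the middle of its underside
- pipette: bystander: black hand pipette with a magenta finger hook lying down, about 250 mm long, 30 mm high; origin near the front end of its handle, the nozzle points along its x

How it is judged:
On the way, in this order (a step that is already met when the one before it is completed fails the run):
1. a finger lifts the hood while the cartridge is still outside (hood angle above 0.2 rad, the cartridge's leading face not yet 3 mm past the mouth) (value of joint hood above 0.2 rad and contact force between the fingers and hood above 0.1 N and x of cartridge_center in the frame of reader below -0.012 m), for 0.05 s.
2. the cartridge is pushed under the hood by one finger while another finger holds the hood up (both touched at once, leading face 13 mm or more past the mouth) (value of joint hood above 0.25 rad and contact force between the fingers and hood above 0.1 N and contact force between the fingers and cartridge above 0.05 N and x of cartridge_center in the frame of reader above -0.002 m), for 0.05 s.
At the end, for the whole second after the job is handed in: The cartridge lies flat on the deck between the guides within 2.5 mm of its home against the back stop, at rest, and the hood has sprung shut (below 0.04 rad) behind it (x of cartridge_center in the frame of reader between 0.0195 and 0.0235 m and y of cartridge_center in the frame of reader between -0.004 and 0.004 m and z of cartridge_center in the frame of reader between 0.0355 and 0.0405 m and value of joint hood below 0.04 rad and linear speed of cartridge below 0.01 m/s); the robot touches nothing.
It fails at once if the cartridge is lifted (more than 8 mm) or tipped (more than 0.25 rad) (z of cartridge_center in the frame of reader above 0.046 m or angle between cartridge_center's own z axis and vertical above 0.25 rad).
It fails at once if the hood comes down hard on the cartridge or is rammed by it (more than 4 N) (contact force between hood and cartridge above 4 N).
It fails at once if the cartridge is rammed against the reader (more than 25 N) (contact force between cartridge and reader above 25 N).
It fails at once if something else on the bench is moved (more than 20 mm) (distance of any of tip_rack, well_plate, spare_tray, pen, reagent_bottle, tube_rack, dish_stack, pipette from where it was at the start of the episode above 0.02 m).
It also fails if it takes over 38 s, if anything falls off the work surface, if the arm or the gripper's body presses on something with over 40 N, if the wrist force passes 120 N, or if a joint passes its speed limit or range.

## Robot

A 6-joint arm with a two-finger parallel gripper is mounted at the origin on the work surface. World frame = base frame: x ahead of the robot, y to its left, z up, the work surface at z = 0. Lengths are in m, angles in rad, forces in N, time in s.
With the tool pointing down it reaches from about 0.375 to 0.975 m from the base axis. Payload 3.8 kg.
Tool frame: the origin (TCP) lies where the fingers leave the gripper's body, on its centre line; the fingertips stand 73 mm ahead of it and the grasp point (between the pads) lies 54 mm ahead of it; z points along the fingers, y is the line along which they close (so a half turn about z gives the same grasp; the last joint's range is limited). The gripper opens to 85 mm and grips with 20 to 120 N. Pads are 22 mm wide; open, the fingers measure 114 mm over their backs; the gripper's body (76 mm by 85 mm) begins 54 mm behind the grasp point. The pads swing forward as they close: fully open they stand 13 mm farther back than shut.
Start: joints at [-1.378, 0.264, 1.604, -0, 1.274, -0.037], TCP at [0.154, -0.657, 0.304] pointing down, gripper open.
Joint ranges: [-2.63, 2.63], [-0.94, 2.18], [0.31, 2.57], [-1.31, 4.45], [0, 2.66], [-2.55, 2.55]. Speed limits (rad/s): [2.57, 2.57, 3.14, 3.14, 3.14, 3.14].

## Interface

Orientations are given as a rotation vector (axis times angle).
In Python, from workcell import read_state, viewer, bot gives the robot as it stands.
- The arm moves only by the tool jog_arm, never from a script. Its argument "increments" is a list that holds one entry, the list of rows, each a list of 7 numbers: the shift along the tool's x, y, z in units of 30 mm (1.0 is 30 mm), then the turn, a rotation vector about the tool's x, y, z in units of 6 degrees (1.0 is 6 degrees), then the opening, from -1 (shut) to 1 (fully open). A call has exactly 5 rows; each row shifts and turns the commanded pose from where the row before left it, along the tool's axes as they then stand; what a row does not reach is not made up. A row lasts 1/12 s, in which the tool goes at most 41.7 mm and 7.16 degrees, less where a joint would pass 70% of its speed; a pose out of reach is approached as far as the arm can. A call is refused whole if a number of a shift passes 1 or a number of a turn 1, either way. A call with a gripper value outside its range is refused whole. The fingers move at their own pace and stop on an object; "force" is the grip in N (left out, the last holds). Time passes only in rows, so rows that do not move let the fingers close, or fill a call up. It gives the time, the measured TCP pose, the force, the opening and the grip force at its end, in the units of the state.
- read_state(): the state, without advancing time (a new reading comes with each control period).
- viewer.read_camera(name): name is "side" or "top" or "wrist"; returns (picture, depth): 420x560x3 uint8, blue, green, red; 420x560 float32, m along the optical axis (not along the pixel's ray), 0 where there is no reading.
- viewer.camera_params(name): a dict with "fx", "fy", "cx", "cy" (pixels), "k1" (the pictures are not rectified: a ray, as slopes to the right and down, at radius r is drawn at 1 + k1 r^2 times it, then the intrinsics apply), "R" (3x3) and "t" (3): a world point X has camera coordinates R X + t; the wrist camera has in their place "hand_eye" (4x4, takes a point from camera to tool coordinates, whose origin is the TCP and whose axes are the flange's). Camera axes: x right, y down, z forward; pixel columns grow to the right and rows downward; lengths in m; the calibration is good to about 2 mm. A picture is of the moment at which its call begins: read the wrist's pose just before it. camera_params takes no time and is no camera call.
- bot.finish_job(): hands the job in; it is judged then, once.
The state is a dict: "time": time; "q": joint angles; "joint_vel": joint speeds; "joint_torque": joint torques, N m; "tool_pos": TCP position; "tcp_rot": TCP orientation; "wrist_force": force on the tool from outside, world axes, zero at the start; "torque": the same for the moment, N m; "width": opening from 0.0 (shut) to 1.0 (fully open); "grip_force": force on a finger pad.
Only numpy, scipy, OpenCV 4.12 (cv2) and the standard library are available. Lean on these libraries where they do the work, as an engineer would, in place of code of your own. Each camera call takes 0.05 s, during which the arm holds its last target. There are 200 camera calls.

## Working session

There is one attempt and no reset: what is moved stays moved. The work goes in short steps, Python scripts to look and compute and a tool call to move; the robot and the scene stay as the last step left them, time stands still between calls to the robot, and variables do not carry over. Pictures are saved under pics/ and viewed, at most 10 in all, crops included, and the job is handed in when it is done.

Besides the shell and the picture viewer there is one more tool, called after "Emit:" as name(argument=value, ...), one argument or row to a line, values as JSON. jog_arm: Moves the arm, as the interface text tells. Its arguments: {"type":"object","properties":{"increments":{"type":"array","items":{"type":"array","items":{"type":"array","items":{"type":"number"}}}},"force":{"type":"number"}},"required":["increments"]}

```bash
mkdir -p pics; ls
python3 - <<'E'
from workcell import read_state, viewer
import cv2,numpy as np
print(read_state())
for n in ("top","side"):
    p,d=viewer.read_camera(n); cv2.imwrite(f"pics/{n}0.png",p); np.save(f"pics/{n}0.npy",d)
    print(n,viewer.camera_params(n))
print(viewer.camera_params("wrist"))
E
```

```text
pics
{'time': 0.0, 'q': array([-1.37793488e+00,  2.64778746e-01,  1.60537561e+00, -3.73008825e-06,
        1.27368942e+00, -3.68908791e-02]), 'joint_vel': array([ 0.00111042,  0.00042851, -0.00119112, -0.00089764, -0.00025446,
       -0.00125779]), 'joint_torque': array([ 6.73573504e-04, -5.15110517e+01, -3.67312610e+01, -4.35618367e-04,
        1.30118037e-02,  1.66676838e-06]), 'tool_pos': array([ 0.15361685, -0.65670692,  0.30254372]), 'tcp_rot': array([-3.11865695e+00, -3.59845361e-01,  2.80863799e-04]), 'wrist_force': array([-0.35959551,  0.08465122, -0.26948099]), 'torque': array([-0.01572175, -0.02211718,  0.03836713]), 'grip_force': 0.0, 'width': 1.0018746855715903}
top {'fx': 443.0330290784121, 'fy': 443.0330290784121, 'cx': 282.13578904234623, 'cy': 212.13885435565666, 'k1': -0.12222482065036816, 'R': array([[-0.00335659, -0.99994374, -0.01006198],
       [-0.99222008,  0.00458256, -0.1244119 ],
       [ 0.12445101,  0.00956609, -0.99217964]]), 't': array([0.04294661, 0.62781696, 1.5526372 ])}
side {'fx': 450.40921489048924, 'fy': 450.40921489048924, 'cx': 280.5927431257913, 'cy': 204.0608102967607, 'k1': -0.07075132090555114, 'R': array([[-0.75854159, -0.65161283, -0.00392227],
       [-0.47412432,  0.55603663, -0.68266346],
       [ 0.44701319, -0.51596898, -0.7307224 ]]), 't': array([0.499772  , 0.32009588, 1.14036462])}
{'fx': 301.3467961044363, 'fy': 301.3467961044363, 'cx': 281.5274294755202, 'cy': 206.75995290201482, 'k1': -0.0511656186442984, 'hand_eye': array([[ 3.68819212e-04, -9.63337124e-01, -2.68293590e-01,
         6.73263123e-02],
       [ 9.99999879e-01,  4.42233318e-04, -2.13201533e-04,
        -3.94123539e-05],
       [ 3.24033316e-04, -2.68293479e-01,  9.63337171e-01,
        -7.00050609e-02],
       [ 0.00000000e+00,  0.00000000e+00,  0.00000000e+00,
         1.00000000e+00]])}
```

View pics/top0.png

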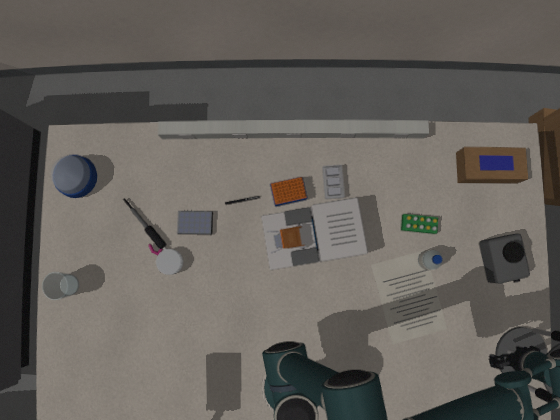

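View pics/side0.png

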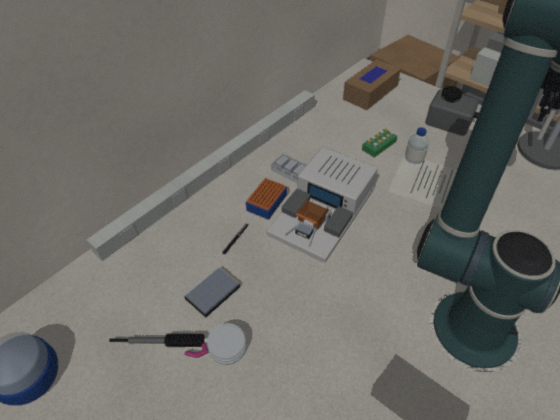

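The top view shows the reader at about (315,235), with its deck on the left, the amber hood near (290,237) and the housing to the right, so the bay axis runs roughly along world −y. The side view agrees, with the hood near (313,214).

```bash
cat > h.py <<'E'
import numpy as np,cv2
from scipy.spatial.transform import Rotation as Ro
from workcell import read_state, viewer
def cam(n,s=None):
    c=viewer.camera_params(n)
    if n=="wrist":
        T=np.eye(4);T[:3,:3]=Ro.from_rotvec(s['tcp_rot']).as_matrix();T[:3,3]=s['tool_pos'];M=T@c['hand_eye']
        c['R']=M[:3,:3].T;c['t']=-c['R']@M[:3,3]
    return c
def ray(c,u,v):
    K=np.array([[c['fx'],0,c['cx']],[0,c['fy'],c['cy']],[0,0,1]])
    # forward model: xd = x(1+k1 r^2)
    p=cv2.undistortPointsIter(np.array([[[u,v]]],float),K,np.array([c['k1'],0,0,0.]),None,None,(3,50,1e-10))[0,0]
    return np.array([p[0],p[1],1.])
def pix2z(c,u,v,z):
    d=c['R'].T@ray(c,u,v); o=-c['R'].T@c['t']
    return o+d*(z-o[2])/d[2]
def pixd(c,u,v,d): return c['R'].T@(ray(c,u,v)*d-c['t'])
def proj(c,X):
    K=np.array([[c['fx'],0,c['cx']],[0,c['fy'],c['cy']],[0,0,1]])
    return cv2.projectPoints(np.array(X,float).reshape(-1,1,3),cv2.Rodrigues(c['R'])[0],c['t'],K,np.array([c['k1'],0,0,0.]))[0][:,0]
E
python3 - <<'E'
import cv2
p=cv2.imread('pics/top0.png')[185:280,250:385]
cv2.imwrite('pics/top0c.png',cv2.resize(p,None,fx=5.9,fy=5.9,interpolation=cv2.INTER_CUBIC))
E
```

```text
(no output)
```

View pics/top0c.png

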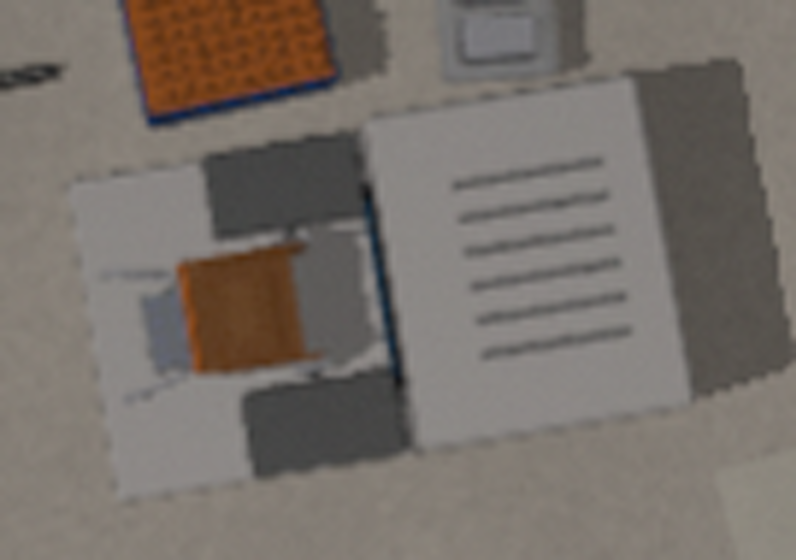

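The crop shows the deck corners at (70,182) and (118,497), the housing top corners at (362,120), (412,450), (628,75) and (692,405), and the lip from (178,263) to (197,374). I'll fit the reader pose to these.

```bash
cat > fit.py <<'E'
from h import *
from scipy.optimize import least_squares
c=cam("top")
px=np.array([[70,182],[118,497],[362,120],[412,450],[628,75],[692,405],[178,263],[197,374]])/5.9+[250,185]-0.4
P=np.array([[-75,100,25],[-75,-100,25],[105,100,105],[105,-100,105],[270,100,105],[270,-100,105],[-16,31,76.5],[-16,-31,76.5]])/1000
def W(q): 
    R=Ro.from_euler('z',q[2]).as_matrix(); return P@R.T+[q[0],q[1],0]
f=lambda q:(proj(c,W(q))-px).ravel()
r=least_squares(f,[0.55,0,-1.4]); print(r.x, np.round(r.fun.reshape(-1,2),1))
E
python3 fit.py
python3 - <<'E'
from h import *
c=cam("top")
# cartridge: front(left) edge corners top z=.051
for x,y in [(142,295),(155,370)]:
    print(pix2z(c,250+x/5.9-.4,185+y/5.9-.4,.051))
E
```

```text
[ 0.53271267  0.0296931  -1.41690615] [[-1.  -0.5]
 [-0.7  0.9]
 [-0.3 -0.9]
 [ 0.8  0.6]
 [ 1.5 -0.7]
 [ 0.9  0.5]
 [-0.5  0.7]
 [-0.9 -0.6]]
[0.54638511 0.07063627 0.051     ]
[0.50131174 0.06290181 0.051     ]
```

Emit:
jog_arm(
  increments=[
    [[0.95,-0.95,0,0,0,0,1],[0.95,-0.95,0,0,0,0,1],[0.95,-0.95,0,0,0,0,1],[0.95,-0.95,0,0,0,0,1],[0.95,-0.95,0,0,0,0,1]],
  ],
)

```text
time: 0.52
tool_pos: [0.2604, -0.4842, 0.3031]
tcp_rot: [-3.12, -0.359, 0.0]
wrist_force: [0.6, -0.4, -0.1]
width: 1.003
grip_force: 0.0
```

Emit:
jog_arm(
  increments=[
    [[0.95,-0.95,0,0,0,0,1],[0.95,-0.95,0,0,0,0,1],[0.95,-0.95,0,0,0,0,1],[0.95,-0.95,0,0,0,0,1],[0.95,-0.95,0,0,0,0,1]],
  ],
)

```text
time: 0.93
tool_pos: [0.3667, -0.3128, 0.3035]
tcp_rot: [-3.121, -0.359, 0.0]
wrist_force: [0.2, -0.3, -0.3]
width: 1.0
grip_force: 0.0
```

Emit:
jog_arm(
  increments=[
    [[0.95,-0.95,0,0,0,0,0],[0.95,-0.95,0,0,0,0,0],[0.95,-0.95,0,0,0,0,0],[0.95,-0.95,0,0,0,0,0],[0.95,-0.95,0,0,0,0,0]],
  ],
)

```text
time: 1.35
tool_pos: [0.473, -0.1416, 0.3037]
tcp_rot: [-3.121, -0.36, 0.0]
wrist_force: [0.4, -0.5, -0.7]
width: 0.499
grip_force: 0.0
```

Emit:
jog_arm(
  increments=[
    [[0.95,-0.95,0,0,0,0,0],[0.95,-0.95,0,0,0,0,0],[0.95,-0.95,0,0,0,0,0],[0.8,-0.95,0,0,0,0,0],[0,-1,0,0,0,0.73,0]],
  ],
)

```text
time: 1.77
tool_pos: [0.5493, 0.024, 0.3035]
tcp_rot: [-3.132, -0.241, -0.003]
wrist_force: [-0.4, -0.2, -0.1]
width: 0.498
grip_force: 0.0
```

Emit:
jog_arm(
  increments=[
    [[0,-1,0,0,0,0,-0.3],[0,-1,0,0,0,0,-0.3],[0,-1,0,0,0,0,-0.3],[0,-1,0,0,0,0,-0.3],[0,-1,0,-1,0,0,-0.3]],
  ],
)

```text
time: 2.18
tool_pos: [0.5234, 0.1692, 0.3037]
tcp_rot: [3.028, 0.227, 0.012]
wrist_force: [1.2, -0.4, -0.6]
width: 0.354
grip_force: 0.0
```

Emit:
jog_arm(
  increments=[
    [[-0.15,0,0.3,-1,0,0,-0.3],[-0.15,0,0.3,-1,0,0,-0.3],[-0.15,0,0,-1,0,0,-0.3],[-0.15,-0.3,0,-1,0,0,-0.3],[-0.1,-0.3,0,-1,0,0,-0.3]],
  ],
)

```text
time: 2.6
tool_pos: [0.5005, 0.18, 0.2785]
tcp_rot: [2.503, 0.192, 0.066]
wrist_force: [0.4, 0.1, -0.9]
width: 0.351
grip_force: 0.0
```

Emit:
jog_arm(
  increments=[
    [[0,-0.3,0,-1,0,0,-0.3],[0,-0.3,0,-0.5,0,0,-0.3],[0,0,0,0,0,0,-0.3],[0,0,0,0,0,0,-0.3],[0,0,0,0,0,0,-0.3]],
  ],
)

```text
time: 3.02
tool_pos: [0.4988, 0.1932, 0.2669]
tcp_rot: [2.352, 0.181, 0.075]
wrist_force: [1.1, -0.3, 0.2]
width: 0.351
grip_force: 0.0
```

Run:
```python
from h import *
s=read_state(); print(s['time'],s['q'],s['tool_pos'],Ro.from_rotvec(s['tcp_rot']).as_matrix().round(3).tolist(),s['width'])
p,d=viewer.read_camera("wrist"); cv2.imwrite("pics/w1.png",p); np.savez("pics/w1.npz",d=d,**{k:s[k] for k in('tool_pos','tcp_rot')})
```

```text
3.0167 [ 0.64643997  0.23477174  1.86740044 -0.67346753  1.5003304   2.2763625 ] [0.4988073  0.19317878 0.26690352] [[0.988, 0.108, 0.108], [0.153, -0.7, -0.698], [0.0, 0.706, -0.708]] 0.3508329070141495
```

View pics/w1.png

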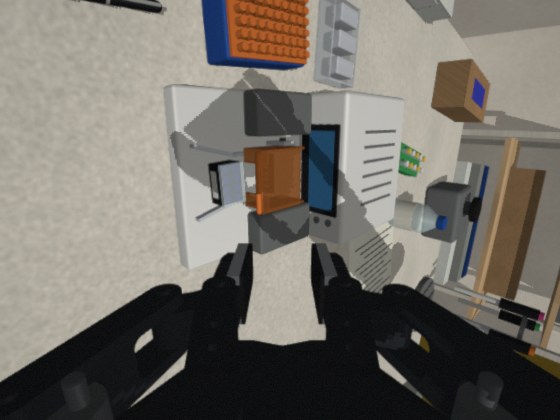

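The wrist view shows the reader with its deck edge on the left at (165,85)–(187,267). The cartridge is at (226,182), the lip at about (250,150)–(260,212), and the fingertips at about (250,243) and (315,243).

Run:
```python
from h import *
z=np.load('pics/w1.npz'); d=z['d']; c=viewer.camera_params('wrist'); H=c['hand_eye']
for u,v in [(230,246),(235,246),(240,246),(245,246),(250,246),(247,260),(250,270),(316,246),(320,246),(325,246),(330,246),(335,246),(320,262)]:
    p=H@np.r_[ray(c,u,v)*d[v,u],1]; print(u,v,(p[:3]*1000).round(1))
p=cv2.imread('pics/w1.png')[78:273,155:355]
cv2.imwrite('pics/w1c.png',cv2.resize(p,None,fx=3,fy=3,interpolation=cv2.INTER_CUBIC))
```

```text
230 246 [-80.4 -64.3 278.2]
235 246 [-82.6 -58.9 283.5]
240 246 [ 10.2 -20.   64.7]
245 246 [ 10.6 -17.5  63.7]
250 246 [ 10.8 -15.   63.3]
247 260 [ 10.2 -15.   49.4]
250 270 [  0.3 -14.9  59.1]
316 246 [10.5 16.5 64.1]
320 246 [10.6 18.4 63.9]
325 246 [10.5 20.9 64.1]
330 246 [-161.9   93.9  470.7]
335 246 [-166.2  105.5  480.8]
320 262 [10.2 16.4 47.3]
```

View pics/w1c.png

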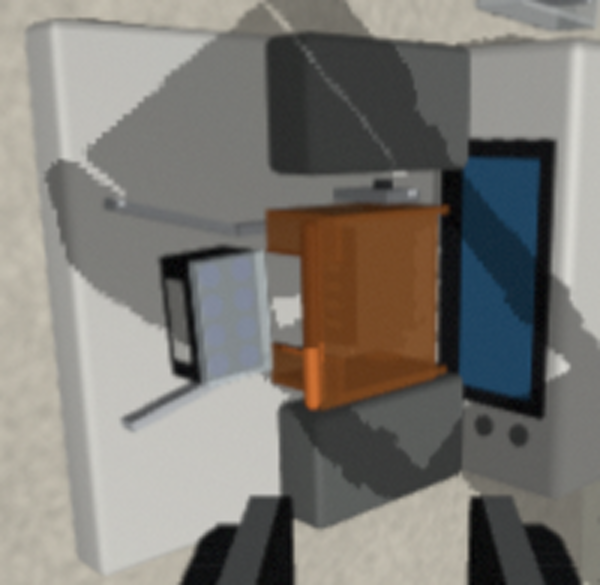

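The enlarged crop gives these positions:
- deck top edge: (52,22) to (103,572)
- lip front edge: (303,222) to (306,408)
- shoulder front-top corners: (310,40), (312,172), (308,402) and (322,525)
- cartridge top, trailing edge: (190,258) to (200,380)

```bash
cat > fit2.py <<'E'
from h import *
from scipy.optimize import least_squares
z=np.load('pics/w1.npz'); c=cam('wrist',z)
f3=lambda a:np.array(a)/3+[155,78]-.33
px=f3([[52,22],[103,572],[303,222],[306,408],[312,172],[308,402]])
P=np.array([[-75,100,25],[-75,-100,25],[-16,31,76.5],[-16,-31,76.5],[9,47,53],[9,-47,53]])/1000
W=lambda q,P:P@Ro.from_euler('z',q[2]).as_matrix().T+[q[0],q[1],0]
r=least_squares(lambda q:(proj(c,W(q,P))-px).ravel(),[0.533,0.03,-1.417],loss='soft_l1'); q=r.x
print(q,(proj(c,W(q,P))-px).round(1).tolist())
# depth check
d=z['d']; Ri=Ro.from_euler('z',q[2]).as_matrix()
def rd(x,y):
    u,v=f3([x,y]); X=pixd(c,u,v,d[int(round(v)),int(round(u))]); return (Ri.T@(X-[q[0],q[1],0])*1000).round(1)
for n,a in dict(deck=(70,100),deck2=(130,500),deckfront=(60,300),roof=(400,300),lip=(313,300),shL=(380,100),carttop=(230,310)).items(): print(n,rd(*a))
for a in [(190,258),(200,380),(265,250),(270,372)]:
    u,v=f3(a); X=pix2z(c,u,v,.051); print('cart',(Ri.T@(X-[q[0],q[1],0])*1000).round(1))
# finger tip rows
C=viewer.camera_params('wrist'); H=C['hand_eye']
for u in (246,318):
  for v in range(240,248):
    print(u,v,((H@np.r_[ray(C,u,v)*d[v,u],1])[:3]*1000).round(1), end=';')
E
python3 fit2.py
```

```text
[ 0.53197107  0.02827201 -1.41281742] [[-0.0, -3.9], [0.1, 1.8], [-0.4, 0.6], [0.1, -3.4], [-0.2, -0.1], [2.9, 3.3]]
deck [-71.2  72.3  25.1]
deck2 [-60.7 -72.9  24.2]
deckfront [-75.    4.4  12.2]
roof [30.5 -1.2 78.4]
lip [-13.8   4.6  78.8]
shL [44.2 73.6 54.1]
carttop [-29.8  -0.3  51.7]
cart [-45.   19.8  51. ]
cart [-43.8 -23.8  51. ]
cart [-12.6  19.6  51. ]
cart [-12.3 -26.8  51. ]
246 240 [-79.5 -46.3 296.3];246 241 [-80.6 -46.3 295.4];246 242 [-82.1 -46.4 295.8];246 243 [ 10.4 -17.5  68. ];246 244 [ 10.1 -17.5  67.5];246 245 [ 10.6 -17.1  64.9];246 246 [ 10.5 -17.   64. ];246 247 [ 10.7 -16.9  62.4];318 240 [-138.5   66.6  443.5];318 241 [-139.5   66.4  441.1];318 242 [-142.8   66.9  444.6];318 243 [10.5 17.9 67.8];318 244 [10.6 17.8 66.4];318 245 [11.2 17.4 63.6];318 246 [10.4 17.5 64.4];318 247 [10.5 17.4 62.9];
```

Emit:
jog_arm(
  increments=[
    [[0,0,0,0.83,0,0,0.6],[0,0,0,0,0,0,0.6],[0,0,0,0,0,0,0.6],[0,0,0,0,0,0,0.6],[0,0,0,0,0,0,0.6]],
  ],
)

```text
time: 3.48
tool_pos: [0.4987, 0.193, 0.267]
tcp_rot: [2.437, 0.186, 0.069]
wrist_force: [-0.4, 0.4, -0.6]
width: 0.795
grip_force: 0.0
```

```bash
cat > tip.py <<'E'
from h import *
q=[0.5320,0.0283,-1.4128]; RR=Ro.from_euler('z',q[2]).as_matrix()
def tips(pic=None):
    s=read_state(); C=viewer.camera_params('wrist'); H=C['hand_eye']; p,d=viewer.read_camera('wrist')
    if pic: cv2.imwrite(pic,p); np.savez(pic[:-3]+'npz',d=d,tool_pos=s['tool_pos'],tcp_rot=s['tcp_rot'])
    v,u=np.mgrid[200:300,150:420]
    K=np.array([[C['fx'],0,C['cx']],[0,C['fy'],C['cy']],[0,0,1]])
    xy=cv2.undistortPointsIter(np.c_[u.ravel(),v.ravel()].astype(float)[:,None],K,np.array([C['k1'],0,0,0.]),None,None,(3,50,1e-10))[:,0]
    dd=d[v.ravel(),u.ravel()][:,None]
    X=np.c_[xy,np.ones(len(xy))]*dd@H[:3,:3].T+H[:3,3]
    X=X[(abs(X[:,0]-10.5e-3)<2e-3)&(X[:,2]<.085)&(X[:,2]>.03)]*1000
    for sg in(-1,1):
        F=X[X[:,1]*sg>0]
        for a,b in((45,50),(50,55),(55,60),(60,70)):
            G=F[(F[:,2]>=a)&(F[:,2]<b)]
            if len(G): print(sg,a,'y',np.percentile(G[:,1],[2,98]).round(1),'zmax',np.percentile(G[:,2],98).round(1))
def pose():
    s=read_state(); R=Ro.from_rotvec(s['tcp_rot']).as_matrix(); X=(RR.T@(s['tool_pos']-[q[0],q[1],0])*1000)
    A=RR.T@R
    print('t',round(s['time'],2),'tcp reader',X.round(1),'z',A[:,2].round(3),'y',A[:,1].round(3),'w',round(s['width'],3),'F',(RR.T@s['wrist_force']).round(2),'q6',s['q'].round(2))
    return X,A
E
python3 - <<'E'
from tip import *
tips(); X,A=pose()
t=np.array([-104.6,-1,161]); print((A.T@(t-X)/30).round(2), (A.T@np.eye(3)/30*10).round(3))
E
```

```text
-1 45 y [-40.5 -34.2] zmax 49.8
-1 50 y [-40.4 -34.2] zmax 54.9
-1 55 y [-40.3 -34.2] zmax 59.5
-1 60 y [-40.6 -34.2] zmax 63.4
1 45 y [34.1 40.5] zmax 49.9
1 50 y [34.3 40.3] zmax 54.8
1 55 y [34.2 40.8] zmax 59.9
1 60 y [34.1 40.5] zmax 62.4
t 3.53 tcp reader [-168.1   -7.   266.7] z [ 0.644 -0.003 -0.765] y [ 0.765 -0.004  0.644] w 0.799 F [-0.35 -0.04  0.01] q6 [ 0.62  0.2   1.87 -0.62  1.45  2.24]
[ 0.21 -0.65  4.06] [[ 0.002  0.333 -0.   ]
 [ 0.255 -0.001  0.215]
 [ 0.215 -0.001 -0.255]]
```

Emit:
jog_arm(
  increments=[
    [[0,0,0,0,0,0,0],[0,0,0,0,0,0,0],[0,0,0,0,0,0,0],[0,0,0,0,0,0,0],[0,0,0,0,0,0,0]],
  ],
)

```text
time: 3.95
tool_pos: [0.4986, 0.1935, 0.2665]
tcp_rot: [2.437, 0.188, 0.068]
wrist_force: [-0.4, 0.0, 0.6]
width: 0.499
grip_force: 0.0
```

Run:
```python
from tip import *
tips(); pose()
```

```text
-1 45 y [-28.1 -21.4] zmax 49.7
-1 50 y [-27.9 -21.3] zmax 54.9
-1 55 y [-27.9 -21.3] zmax 59.9
-1 60 y [-27.7 -21.3] zmax 67.3
1 45 y [21.4 28. ] zmax 49.8
1 50 y [21.3 28. ] zmax 54.8
1 55 y [21.3 27.8] zmax 60.0
1 60 y [21.3 27.7] zmax 67.2
t 4.0 tcp reader [-168.4   -7.   266.5] z [ 0.643 -0.003 -0.766] y [ 0.766 -0.003  0.643] w 0.499 F [-0.48 -0.78 -0.23] q6 [ 0.62  0.2   1.87 -0.62  1.45  2.24]
```

Emit:
jog_arm(
  increments=[
    [[0.05,-0.13,0.8,0,0,0,0],[0.05,-0.13,0.8,0,0,0,0],[0.05,-0.13,0.8,0,0,0,0],[0.05,-0.13,0.8,0,0,0,0],[0.01,-0.13,0.8,0,0,0,0]],
  ],
)

```text
time: 4.42
tool_pos: [0.5147, 0.1325, 0.1615]
tcp_rot: [2.437, 0.187, 0.069]
wrist_force: [0.1, 0.5, 0.9]
width: 0.502
grip_force: 0.0
```

Run:
```python
from tip import *
X,A=pose(); tips('pics/w2.png')
p=cv2.imread('pics/w2.png'); cv2.imwrite('pics/w2c.png',cv2.resize(p[100:330,120:420],None,fx=2.6,fy=2.6,interpolation=cv2.INTER_CUBIC))
```

```text
t 4.42 tcp reader [-105.6   -0.7  161.5] z [ 0.643 -0.002 -0.766] y [ 0.766 -0.004  0.643] w 0.502 F [-0.48  0.21  0.89] q6 [ 0.52  0.29  1.99 -0.69  1.24  2.3 ]
-1 45 y [-27.7 -21.4] zmax 49.9
-1 50 y [-27.9 -21.3] zmax 54.6
-1 55 y [-27.9 -21.3] zmax 59.9
-1 60 y [-27.8 -21.3] zmax 67.3
1 45 y [21.3 27.8] zmax 49.9
1 50 y [21.3 27.8] zmax 54.7
1 55 y [21.3 27.8] zmax 59.9
1 60 y [21.3 27.7] zmax 67.3
```

View pics/w2c.png

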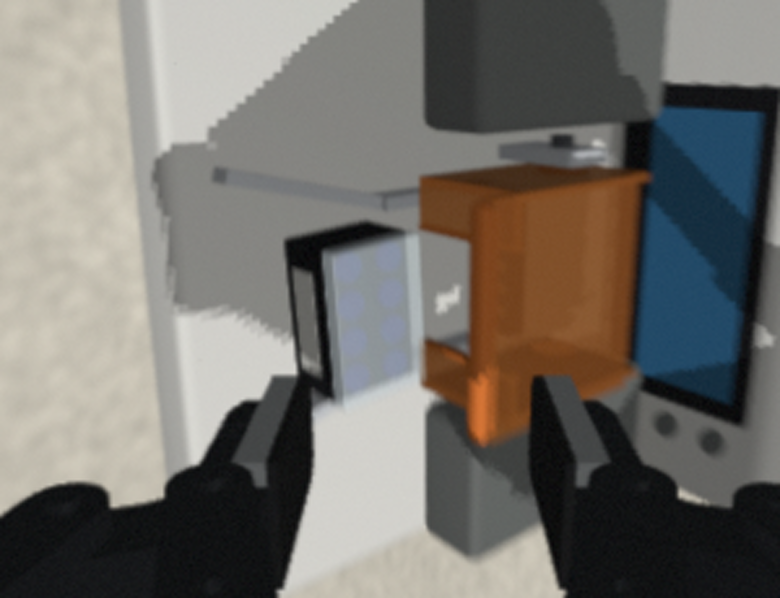

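The nearer view has the lip from (470,205) to (472,442), the cartridge's top trailing edge from (322,247) to (335,402), and the left lead-in guide end at (218,175). I'll check each position in the reader frame.

Run:
```python
from tip import *
z=np.load('pics/w2.npz'); c=cam('wrist',z); d=z['d']
def g(x,y,h): X=pix2z(c,120+x/2.6-.3,100+y/2.6-.3,h); return (RR.T@(X-[q[0],q[1],0])*1000).round(1)
for n,a in dict(lipT=(470,205,.0765),lipB=(470,442,.0765),cT=(322,247,.051),cB=(335,402,.051),guide=(218,175,.033),shT=(485,130,.053),deckL=(150,100,.025),shB=(473,408,.053),notchT=(470,240,.076),notchB=(470,368,.076)).items(): print(n,g(*a))
for n,(x,y) in dict(lip=(480,300),roof=(560,270),cart=(370,310),deck=(220,100)).items():
    u,v=120+x/2.6,100+y/2.6; print(n,(RR.T@(pixd(c,u,v,d[int(v),int(u)])-[q[0],q[1],0])*1000).round(1))
```

```text
lipT [-18.3  32.   76.5]
lipB [-17.1 -33.1  76.5]
cT [-45.5  20.9  51. ]
cB [-43.3 -22.4  51. ]
guide [-64.   39.1  33. ]
shT [ 9.6 47.2 53. ]
deckL [-76.6  57.8  25. ]
shB [  6.6 -38.6  53. ]
notchT [-17.7  22.9  76. ]
notchB [-17.  -11.7  76. ]
lip [-15.5   7.   78.1]
roof [14.7  9.8 78.9]
cart [-30.7   0.8  51. ]
deck [-58.4  56.9  25.9]
```

Emit:
jog_arm(
  increments=[
    [[0,-0.26,0.31,0,0,0,0],[0,-0.26,0.31,0,0,0,0],[0,-0.26,0.31,0,0,0,0],[0,-0.26,0.31,0,0,0,0],[0,-0.25,0.29,0,0,0,0]],
  ],
)

```text
time: 4.88
tool_pos: [0.5146, 0.1338, 0.1014]
tcp_rot: [2.438, 0.188, 0.07]
wrist_force: [0.7, -0.4, -0.5]
width: 0.5
grip_force: 0.0
```

Emit:
jog_arm(
  increments=[
    [[0,0,0,0,0,0,0],[0,0.19,0.16,0,0,0,0],[0,0.19,0.16,0,0,0,0],[0,0.19,0.16,0,0,0,0],[0,0,0,0,0,0,0]],
  ],
)

```text
time: 5.3
tool_pos: [0.5183, 0.1099, 0.1029]
tcp_rot: [2.438, 0.185, 0.07]
wrist_force: [0.0, 0.4, 0.6]
width: 0.502
grip_force: 0.0
```

Run:
```python
from tip import *
X,A=pose(); print((A.T@(np.array([-75.5,-.5,101.2])-X)/30).round(3))
```

```text
t 5.3 tcp reader [-82.7  -0.7 102.9] z [ 0.643 -0.002 -0.766] y [ 0.766 -0.005  0.643] w 0.502 F [-0.37  0.1   0.6 ] q6 [ 0.48  0.37  2.03 -0.74  1.14  2.35]
[0.006 0.147 0.199]
```

Emit:
jog_arm(
  increments=[
    [[0,0.07,0.1,0,0,0,0],[0,0.07,0.1,0,0,0,0],[0,0,0,0,0,0,0],[0,0,0,0,0,0,0],[0,0,0,0,0,0,0]],
  ],
)

```text
time: 5.72
tool_pos: [0.519, 0.1039, 0.1004]
tcp_rot: [2.437, 0.187, 0.069]
wrist_force: [0.6, 0.8, -0.6]
width: 0.499
grip_force: 0.5
```

Run:
```python
from tip import *
X,A=pose(); tips('pics/w3.png')
p=cv2.imread('pics/w3.png'); cv2.imwrite('pics/w3c.png',cv2.resize(p[130:330,150:410],None,fx=2.5,fy=2.5,interpolation=cv2.INTER_CUBIC))
```

```text
t 5.72 tcp reader [-76.7  -0.9 100.4] z [ 0.643 -0.003 -0.766] y [ 0.766 -0.004  0.643] w 0.499 F [-0.73  0.7  -0.59] q6 [ 0.47  0.37  2.03 -0.74  1.13  2.35]
-1 45 y [-27.8 -21.3] zmax 49.9
-1 50 y [-27.9 -21.3] zmax 54.8
-1 55 y [-46.5 -21.5] zmax 60.0
-1 60 y [-55.2  -0.7] zmax 69.7
1 45 y [21.3 27.9] zmax 49.9
1 50 y [21.4 40. ] zmax 54.9
1 55 y [21.4 44.1] zmax 59.8
1 60 y [ 0.2 53.8] zmax 69.7
```

View pics/w3c.png

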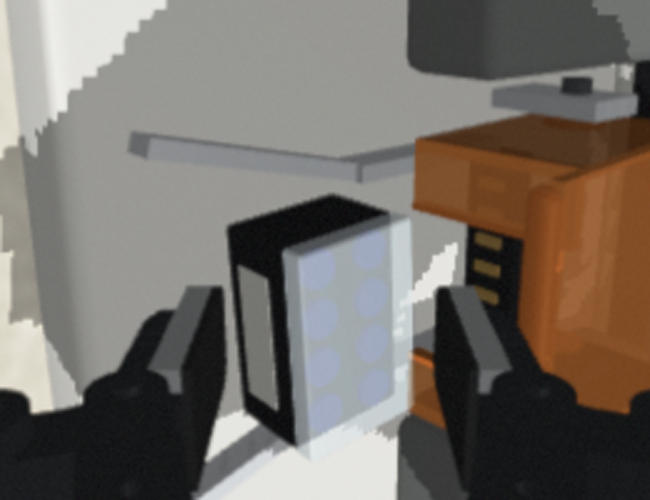

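Emit:
jog_arm(
  increments=[
    [[0,0.13,-0.15,0,0,0,0],[0,0.1,0.02,0,0,0,0.15],[0,0.1,0.03,0,0,0,0.3],[0,0.1,0.04,0,0,0,0.45],[0,0.1,0.04,0,0,0,0.6]],
  ],
)

```text
time: 6.18
tool_pos: [0.5207, 0.092, 0.1112]
tcp_rot: [2.437, 0.187, 0.068]
wrist_force: [-0.5, 1.0, 0.8]
width: 0.8
grip_force: 0.6
```

Emit:
jog_arm(
  increments=[
    [[0,0,0,0,0,0,0.6],[0,0,0,0,0,0,0.6],[0,0,0,0,0,0,0.6],[0,0,0,0,0,0,0.6],[0,0,0,0,0,0,0.6]],
  ],
)

```text
time: 6.6
tool_pos: [0.5206, 0.0923, 0.1108]
tcp_rot: [2.437, 0.187, 0.068]
wrist_force: [0.5, 0.6, -1.9]
width: 0.797
grip_force: 0.5
```

Run:
```python
from tip import *
X,A=pose(); tips('pics/w4.png')
Bi=X+A@[0,-34.2,63.2]; Ao=X+A@[0,40.8,63.2]; print('Bi',Bi.round(1),'Ao',Ao.round(1))
p=cv2.imread('pics/w4.png'); cv2.imwrite('pics/w4c.png',cv2.resize(p[110:330,130:430],None,fx=2.5,fy=2.5,interpolation=cv2.INTER_CUBIC))
```

```text
t 6.6 tcp reader [-65.   -1.2 110.8] z [ 0.643 -0.003 -0.766] y [ 0.766 -0.003  0.643] w 0.797 F [-0.51  0.64 -1.9 ] q6 [ 0.45  0.34  2.04 -0.75  1.13  2.33]
-1 45 y [-40.5 -34.2] zmax 49.8
-1 50 y [-40.4 -34.2] zmax 54.9
-1 55 y [-60.7 -34.1] zmax 59.7
-1 60 y [-61.8 -10.3] zmax 69.7
1 45 y [34.1 52.3] zmax 49.8
1 50 y [34.1 53. ] zmax 54.7
1 55 y [34.2 40.7] zmax 59.7
1 60 y [34.1 40.5] zmax 63.0
Bi [-50.5  -1.3  40.4] Ao [ 6.9 -1.6 88.6]
```

View pics/w4c.png

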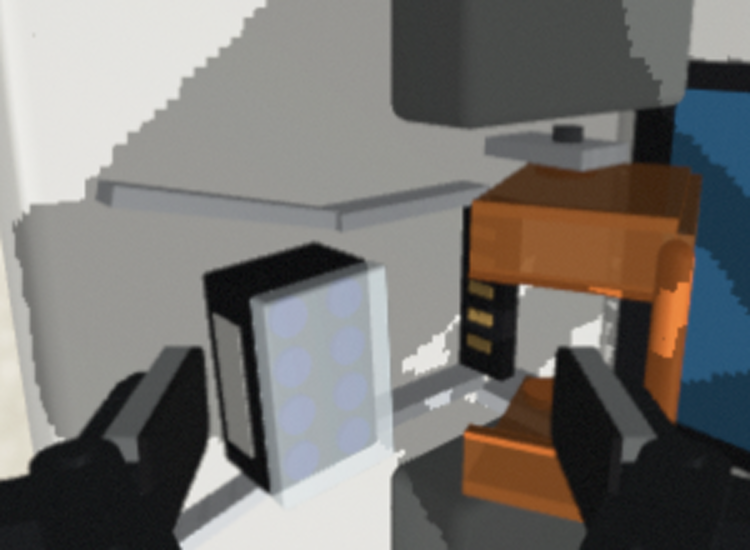

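The hood is up: its lip bead is at about (670,320), resting on finger A, whose tip is at (600,350). The cartridge is still outside at (310,380), and finger B's tip sits behind it at (190,350).

Run:
```python
from tip import *
z=np.load('pics/w4.npz'); c=cam('wrist',z); d=z['d']
for n,(x,y) in dict(bead=(665,310),bead2=(672,290),front=(560,245),frontlow=(560,278),fronttop=(560,215),cart=(320,370),labelface=(232,370)).items():
    u,v=130+x/2.5,110+y/2.5; print(n,(RR.T@(pixd(c,u,v,d[int(v),int(u)])-[q[0],q[1],0])*1000).round(1))
```

```text
bead [  3.6  20.8 104.5]
bead2 [  5.6  23.9 104.4]
front [ 9.4 25.4 78. ]
frontlow [ 9.2 18.7 78.6]
fronttop [ 9.7 31.3 77.3]
cart [-30.2   0.9  51.1]
labelface [-41.3  -1.4  35.2]
```

Emit:
jog_arm(
  increments=[
    [[0.03,0.115,0.097,0,0,0,0.6],[0,0.115,0.096,0,0,0,0.6],[0,0.115,0.097,0,0,0,0.6],[0,0.115,0.096,0,0,0,0.6],[0,0.115,0.097,0,0,0,0.6]],
  ],
)

```text
time: 7.07
tool_pos: [0.5251, 0.0696, 0.111]
tcp_rot: [2.437, 0.187, 0.068]
wrist_force: [0.7, 1.6, 0.2]
width: 0.799
grip_force: 0.7
```

Emit:
jog_arm(
  increments=[
    [[0,0.115,0.097,0,0,0,0.6],[0,0.115,0.096,0,0,0,0.6],[0,0.115,0.097,0,0,0,0.6],[0,0.115,0.096,0,0,0,0.6],[0,0,0,0,0,0,0.6]],
  ],
)

```text
time: 7.48
tool_pos: [0.5277, 0.0515, 0.1109]
tcp_rot: [2.437, 0.187, 0.068]
wrist_force: [0.5, 2.1, -2.2]
width: 0.803
grip_force: 0.6
```

```bash
cat > look.py <<'E'
from tip import *
import sys
n=sys.argv[1]
X,A=pose(); s=read_state(); p,d=viewer.read_camera('wrist'); cv2.imwrite(f'pics/{n}.png',p); np.savez(f'pics/{n}.npz',d=d,tool_pos=s['tool_pos'],tcp_rot=s['tcp_rot'])
Bi=X+A@[0,-34.2,63.2]; Ao=X+A@[0,40.8,63.2]; print('Bi',Bi.round(1),'Ao',Ao.round(1),'F',s['wrist_force'].round(1),s['grip_force'])
# all points -> reader frame; report cartridge-top extents (z 48..54, |y|<25)
c=cam('wrist',s); v,u=np.mgrid[0:420:1,0:560:1]
K=np.array([[c['fx'],0,c['cx']],[0,c['fy'],c['cy']],[0,0,1]])
xy=cv2.undistortPointsIter(np.c_[u.ravel(),v.ravel()].astype(float)[:,None],K,np.array([c['k1'],0,0,0.]),None,None,(3,30,1e-9))[:,0]
P=(np.c_[xy,np.ones(len(xy))]*d.ravel()[:,None]-c['t'])@c['R']-[q[0],q[1],0]; P=P@RR*1000
m=(d.ravel()>0.02)&(abs(P[:,2]-51)<1.5)&(abs(P[:,1])<26)&(P[:,0]>-60)&(P[:,0]<45)
G=P[m]; print('cart top n',len(G),'x',np.percentile(G[:,0],[1,5,50,95,99]).round(1),'y',np.percentile(G[:,1],[1,99]).round(1))
E
python3 look.py w5
```

```text
t 7.48 tcp reader [-23.5  -0.6 110.9] z [ 0.643 -0.003 -0.766] y [ 0.766 -0.004  0.643] w 0.803 F [-2.03  0.85 -2.18] q6 [ 0.38  0.33  2.07 -0.78  1.09  2.3 ]
Bi [-9.1 -0.6 40.5] Ao [48.3 -0.9 88.8] F [ 0.5  2.1 -2.2] 0.6418891064822674
cart top n 4487 x [-30.2  -7.5   5.3  20.6  22.3] y [-25.2  19.3]
```

Emit:
jog_arm(
  increments=[
    [[0,0.077,0.064,0,0,0,0.6],[0,0.077,0.064,0,0,0,0.6],[0,0.077,0.064,0,0,0,0.6],[0,0.026,0.021,0,0,0,0.6],[0,0.026,0.021,0,0,0,0.6]],
  ],
)

```text
time: 7.95
tool_pos: [0.5295, 0.0414, 0.111]
tcp_rot: [2.437, 0.187, 0.068]
wrist_force: [0.2, 2.7, -0.2]
width: 0.799
grip_force: 1.0
```

```bash
python3 look.py w6
```

```text
t 7.95 tcp reader [-13.3  -0.4 111. ] z [ 0.643 -0.003 -0.766] y [ 0.766 -0.004  0.643] w 0.799 F [-2.59  0.63 -0.23] q6 [ 0.36  0.32  2.07 -0.79  1.08  2.29]
Bi [ 1.1 -0.5 40.6] Ao [58.6 -0.8 88.8] F [ 0.2  2.7 -0.2] 0.9525910089723766
cart top n 4522 x [-19.9   2.   14.7  30.   31.6] y [-25.3  19.4]
```

Emit:
jog_arm(
  increments=[
    [[0,0.026,0.021,0,0,0,0.6],[0,0.026,0.021,0,0,0,0.6],[0,0.026,0.021,0,0,0,0.6],[0,0.026,0.021,0,0,0,0.6],[0,0,0,0,0,0,0.6]],
  ],
)

```text
time: 8.42
tool_pos: [0.53, 0.0375, 0.1108]
tcp_rot: [2.438, 0.188, 0.068]
wrist_force: [0.8, 2.0, -4.0]
width: 0.798
grip_force: 1.6
```

Emit:
jog_arm(
  increments=[
    [[0,0.02,0.016,0,0,0,0.6],[0,0,0,0,0,0,0.6],[0,0,0,0,0,0,0.6],[0,0,0,0,0,0,0.6],[0,0,0,0,0,0,0.6]],
  ],
)

```text
time: 8.83
tool_pos: [0.5301, 0.037, 0.1108]
tcp_rot: [2.438, 0.187, 0.068]
wrist_force: [-0.3, 5.1, -4.5]
width: 0.799
grip_force: 2.7
```

```bash
python3 look.py w7
```

```text
t 8.83 tcp reader [ -8.9  -0.5 110.8] z [ 0.643 -0.003 -0.766] y [ 0.766 -0.003  0.643] w 0.799 F [-5.12  0.54 -4.55] q6 [ 0.35  0.32  2.07 -0.8   1.08  2.28]
Bi [ 5.5 -0.6 40.4] Ao [63.  -0.9 88.6] F [-0.3  5.1 -4.5] 2.736634792310042
cart top n 4495 x [-10.4   6.3  19.   34.3  35.8] y [-25.3  19.4]
```

Emit:
jog_arm(
  increments=[
    [[0,0.02,0.016,0,0,0,0.6],[0,0,0,0,0,0,0.6],[0,0,0,0,0,0,0.6],[0,0,0,0,0,0,0.6],[0,0,0,0,0,0,0.6]],
  ],
)

```text
time: 9.3
tool_pos: [0.5301, 0.0367, 0.1109]
tcp_rot: [2.439, 0.187, 0.069]
wrist_force: [-0.1, 7.2, -4.2]
width: 0.799
grip_force: 4.2
```

```bash
python3 look.py w8
python3 - <<'E'
import cv2
p=cv2.imread('pics/w8.png'); cv2.imwrite('pics/w8c.png',cv2.resize(p[110:330,130:430],None,fx=2.5,fy=2.5,interpolation=cv2.INTER_CUBIC))
E
```

```text
t 9.3 tcp reader [ -8.6  -0.5 110.9] z [ 0.642 -0.003 -0.767] y [ 0.767 -0.004  0.642] w 0.799 F [-7.1   1.08 -4.21] q6 [ 0.35  0.32  2.07 -0.8   1.07  2.28]
Bi [ 5.8 -0.6 40.5] Ao [63.3 -0.8 88.6] F [-0.1  7.2 -4.2] 4.170120689668693
cart top n 4549 x [-15.3   6.4  19.   34.3  35.9] y [-25.4  19.5]
```

View pics/w8c.png

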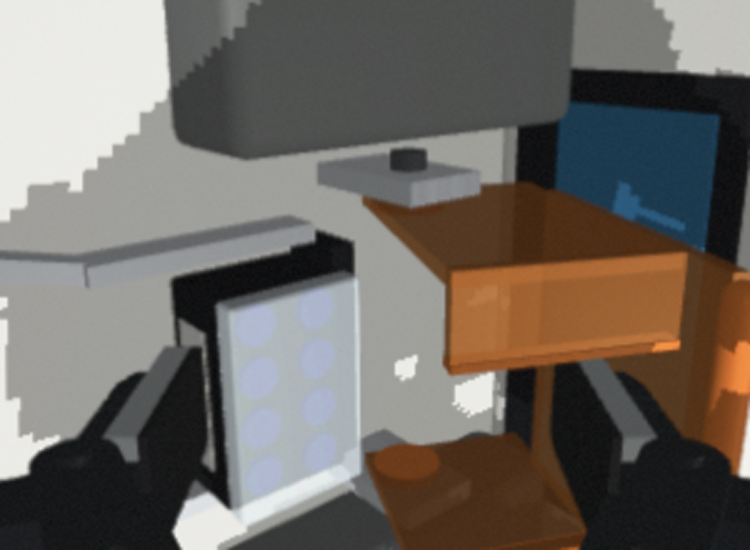

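The cartridge is seated: the black stop shows behind it at (340,240), and it no longer moves as the force rises. Next I'll draw both fingers straight back.

Emit:
jog_arm(
  increments=[
    [[0,-0.077,-0.064,0,0,0,0.6],[0,-0.153,-0.129,0,0,0,0.6],[0,-0.153,-0.129,0,0,0,0.6],[0,-0.153,-0.129,0,0,0,0.6],[0,-0.153,-0.129,0,0,0,0.6]],
  ],
)

```text
time: 9.77
tool_pos: [0.526, 0.063, 0.1114]
tcp_rot: [2.436, 0.187, 0.068]
wrist_force: [-0.2, -0.3, -0.9]
width: 0.8
grip_force: 0.7
```

Emit:
jog_arm(
  increments=[
    [[0,-0.153,-0.129,0,0,0,0.6],[0,-0.153,-0.129,0,0,0,0.6],[0,-0.153,-0.129,0,0,0,0.6],[0,-0.153,-0.129,0,0,0,0.6],[0,-0.153,-0.129,0,0,0,0.6]],
  ],
)

```text
time: 10.18
tool_pos: [0.5215, 0.093, 0.1114]
tcp_rot: [2.437, 0.187, 0.068]
wrist_force: [0.1, 0.3, -0.9]
width: 0.797
grip_force: 0.5
```

Emit:
jog_arm(
  increments=[
    [[0,-0.153,-0.129,0,0,0,0.6],[0,-0.153,-0.129,0,0,0,0.6],[0,-0.153,-0.129,0,0,0,0.6],[0,-0.153,-0.129,0,0,0,0.6],[0,-0.153,-0.129,0,0,0,0.6]],
  ],
)

```text
time: 10.6
tool_pos: [0.517, 0.1225, 0.1115]
tcp_rot: [2.437, 0.187, 0.068]
wrist_force: [-0.2, 0.6, -0.1]
width: 0.798
grip_force: 0.0
```

Emit:
jog_arm(
  increments=[
    [[0,-0.3,-0.3,0,0,0,0.6],[0,0,-0.8,0,0,0,0.6],[0,0,-0.8,0,0,0,0.6],[0,0,-0.8,0,0,0,0.6],[0,0,0,0,0,0,0.6]],
  ],
)

```text
time: 11.02
tool_pos: [0.51, 0.1843, 0.1715]
tcp_rot: [2.441, 0.187, 0.078]
wrist_force: [-0.1, -0.3, 0.6]
width: 0.797
grip_force: 0.0
```

```bash
python3 look.py w9
python3 - <<'E'
import cv2
p=cv2.imread('pics/w9.png'); cv2.imwrite('pics/w9c.png',cv2.resize(p[80:330,130:430],None,fx=2.4,fy=2.4,interpolation=cv2.INTER_CUBIC))
E
```

```text
t 11.02 tcp reader [-157.5    2.8  171.5] z [ 0.641  0.004 -0.768] y [ 0.768 -0.006  0.641] w 0.797 F [ 0.23 -0.18  0.56] q6 [ 0.6   0.32  1.93 -0.65  1.3   2.33]
Bi [-143.3    3.2  101. ] Ao [-85.7   2.8 149.1] F [-0.1 -0.3  0.6] 0.0
cart top n 267 x [-1.2 -0.5  8.3 12.8 13.4] y [-24.7  24.7]
```

View pics/w9c.png

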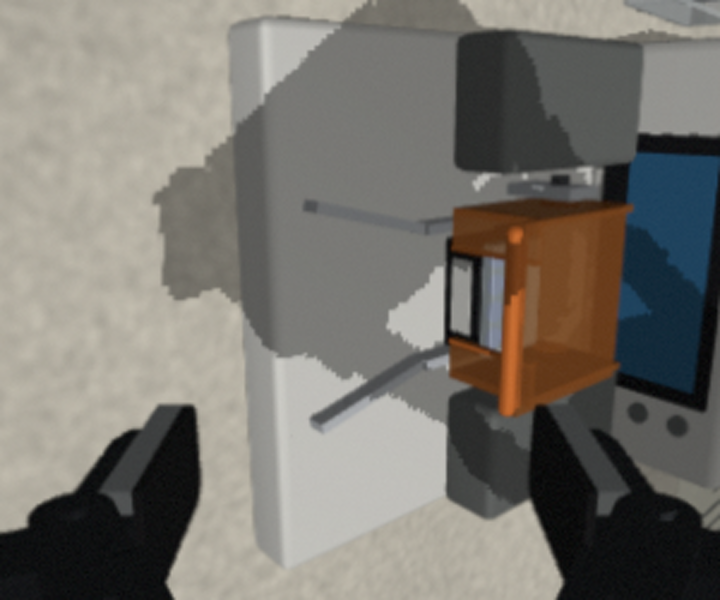

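The hood is shut, and the cartridge shows inside through the notch at (462,300). I'll check the depth of its trailing face before handing in.

Run:
```python
from tip import *
z=np.load('pics/w9.npz'); c=cam('wrist',z); d=z['d']
for n,(x,y) in dict(label=(458,290),label2=(460,325),top=(492,300),lip=(512,320),roof=(570,300),front=(475,375)).items():
    u,v=130+x/2.4,80+y/2.4; print(n,(RR.T@(pixd(c,u,v,d[int(v),int(u)])-[q[0],q[1],0])*1000).round(1))
```

```text
label [ 6.3 -1.4 34. ]
label2 [  6.  -15.5  35.9]
top [ 8.2 -2.6 50.2]
lip [-16.3   0.7  79.5]
roof [17.   1.7 79.2]
front [  0.6 -31.7  49.6]
```

```bash
python3 -c "
from workcell import bot; print(bot.finish_job())"
```

```text
the job is handed in; nothing more can be done
None
```

The cartridge is home against the back stop, the hood has sprung shut behind it, and both fingers are clear; I handed the job in at about 11 s, and no verdict came back.

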